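# Put a light-sensitive bottle away in a box with a folding lid stay

## Task

Put the coral-red dropper bottle away in the grey box: raise the blue lid by its bar past the lock point of the folding stay and let it down until it rests on the locked stay, then stand the bottle upright inside. Then free the stay by lifting the red handle on its knee slightly and folding the knee towards the front, and let the lid close fully without slamming. Leave everything else where it stands.

Things in the scene. Friction and masses are not known exactly. Their poses are not given: they have to be found in the camera images.
- box: Fixed grey storage box with a blue lid, 190 mm deep (its x), 150 mm wide (its y), 90 mm high, walls and floor 6 mm thick. Origin: centre of the underside. Its x axis points from the front (bar side) to the back (hinge side), y to its left, z up. It is turned by up to 0.2 rad. The folding stay is on its left (+y) outer side.
- box_floor (a point): Centre of the box's inner floor, 6 mm above the table. The inside measures 178 mm (x) by 138 mm (y) and is 84 mm deep.
- lid (a joint): Lid angle in rad: 0 shut, grows as it opens; rests at about 1.24 (71 deg) on the locked stay, and the stretched stay stops it at about 1.42. The lid weighs about 0.45 kg; its hinge is damped, so that left alone below the lock it sinks shut by itself in about 2 to 3 s.
- lid_hinge (a point): Point on the lid's hinge axis at the middle of the box's back top edge (box frame [95, 0, 90] mm). The axis runs along the box's y.
- lid_bar (a point): Middle of the round steel bar on the lid's front edge, by which the lid is raised: 11 mm thick, free length 84 mm along the box's y. It stands 45 mm clear in front of the lid's edge (centre to edge), and 235 mm forward of and 6 mm above the hinge axis when the lid is shut.
- stay_pivot (a point): Pivot of the stay's lower link on the box's left outer side (box frame [-5, 85, 42] mm). The link turns about the box's y; it is 85 mm long from here to the knee when the stay is locked, up to 98 mm when the knee is lifted.
- knee_handle (a point): Middle of the red round handle that sticks out sideways (along the box's +y) from the knee of the stay: 16 mm thick, 50 mm long, this point 68 mm outside the box's side wall. The handle's axis is the knee axis. With the lid locked open it stands about 120 mm above the table with the lower link leaning about 21 deg from upright towards the back; with the lid shut the knee is folded to the front, the handle about 31 mm above the table.
- stay_slide (a joint): How far the knee is lifted along the slot in the lower link, in m: 0 seated, 0.013 fully lifted. While it is seated with the stay straight, a brass pin holds the tail of the upper link and the knee cannot be folded by any pull; lifted by more than about 9 mm (which also raises the lid a little) it can swing to the front. The slot runs along the lower link. Lifting takes about 3 to 10 N, until the end of the slot stops it.
- stay_upper (a joint): Knee angle in rad: 0 folded (lid shut), grows as the stay unfolds; about 2.48 straight, 2.55 locked slightly past straight.
- bottle_mid (a point): Centre (half-way up) of the coral-red dropper bottle with a white pointed cap: 73 mm tall in all, body 33 mm in diameter up to 45 mm above its base, cap 24 mm wide above. 30 g. It stands on the table; z is its upright axis.
- black_bottle: Bystander: black bottle, 32 mm across and 64 mm tall. Origin: centre of its underside.
- white_bottle: Bystander: small white bottle with a blue label and white cap, 28 mm across and 53 mm tall. Origin: centre of its underside.
- roll: Bystander: roll of white kitchen paper, 110 mm across and 228 mm tall. Origin: centre of its underside.
- wash: Bystander: white squeeze wash bottle with bent spout, 67 mm across, 199 mm tall. Origin: centre of its underside.
- spray: Bystander: green spray bottle with yellow head, 122 x 60 mm and 249 mm tall. Origin: centre of its underside.
- rack: Bystander: blue tube rack with capped tubes, 112 x 50 x 111 mm. Origin: centre of its underside.
- carton: Bystander: white and yellow carton, 150 x 56 x 106 mm. Origin: centre of its underside.
- timer: Bystander: white bench timer lying flat, 62 x 62 x 16 mm. Origin: centre of its underside.
- cup: Bystander: black and white mug with handle, 82 mm across, 97 mm tall. Origin: centre of its underside.
- bottle: The same coral-red dropper bottle; origin at the centre of its underside.
There are look-alikes about, which are no part of the job. Of the things that look like the bottle, the largest one is meant.

How it is judged:
On the way, in this order (a step that is already met when the one before it is completed fails the run):
1. the lid rests open on the locked stay, let go (value of joint lid between 1.17 and 1.31 rad and value of joint stay_slide below 0.004 m and value of joint stay_upper above 2.38 rad and contact force between the fingers and box below 0.5 N), for 0.2 s.
2. the coral-red bottle stands upright on the box's floor, let go, with the lid still locked open (x of bottle_mid in the frame of box between -0.085 and 0.085 m and y of bottle_mid in the frame of box between -0.065 and 0.065 m and z of bottle_mid in the frame of box between 0.034 and 0.052 m and angle between bottle_mid's own z axis and vertical below 0.2 rad and value of joint lid between 1.17 and 1.31 rad and value of joint stay_slide below 0.004 m and value of joint stay_upper above 2.38 rad and contact force between the fingers and bottle below 0.2 N), for 0.2 s.
3. the knee of the stay is folded (value of joint stay_upper below 1.9 rad), for 0.1 s.
At the end, for the whole second after the job is handed in: The lid is shut (within 0.03 rad) with the stay folded, and the coral-red bottle stands upright (within 0.2 rad) and at rest on the floor inside the box (x of bottle_mid in the frame of box between -0.085 and 0.085 m and y of bottle_mid in the frame of box between -0.065 and 0.065 m and z of bottle_mid in the frame of box between 0.034 and 0.052 m and angle between bottle_mid's own z axis and vertical below 0.2 rad and value of joint lid below 0.03 rad and value of joint stay_upper below 0.2 rad and linear speed of bottle below 0.02 m/s); the robot touches nothing.
It fails at once if the lid slams: it closes faster than 2.5 rad/s (velocity of joint lid below -2.5 rad/s).
It fails at once if a bystander is moved by more than 30 mm (distance of any of black_bottle, white_bottle, roll, wash, spray, rack, carton, timer, cup from where it was at the start of the episode above 0.03 m).
It also fails if it takes over 72 s, if anything falls off the work surface, if the arm or the gripper's body presses on something with over 40 N, if the wrist force passes 120 N, or if a joint passes its speed limit or range.

## Robot

A 7-joint arm with a two-finger parallel gripper is mounted at the origin on a cart in front of the work surface, level with it; the furniture and walls round the work are solid. World frame = base frame: x ahead of the robot, y to its left, z up, the work surface at z = 0. Lengths are in m, angles in rad, forces in N, time in s.
With the tool pointing down it reaches from about 0.4 to 0.85 m from the base axis. Payload 10.4 kg.
Tool frame: the origin (TCP) lies on the centre line of the jaws, within the pads' length; the fingertips stand 11 mm ahead of it and the grasp point (between the pads) lies 8 mm behind it; z points along the fingers, y is the line along which they close (so a half turn about z gives the same grasp; the last joint's range is limited). The gripper opens to 87 mm and grips with 3 to 60 N. Pads are 19 mm wide; open, the fingers measure 117 mm over their backs; the gripper's body (75 mm by 190 mm) begins 51 mm behind the grasp point.
Start: joints at [-1.267, 0.332, -0.065, 1.46, 0.022, 1.35, -0.088], TCP at [0.201, 0.592, 0.234] pointing down, gripper open.
Joint ranges: [-2.6, 2.6], [-0.5, 2.12], [-1.47, 1.34], [0.16, 2.42], [-1.27, 4.41], [0.06, 2.06], [-2.6, 2.6]. Speed limits (rad/s): [2.22, 2.22, 2.79, 2.79, 3.14, 3.14, 3.14].

## Interface

Orientations are given as a unit quaternion [x, y, z, w].
In Python, from bench import r gives the robot as it stands.
- The arm moves only by the shell command python3 -m pendant 'ROWS' [OPENING] [FORCE]. ROWS is JSON, a list of rows, each a list of 4 numbers: the shift along the tool's x, y, z in m, then the turn about the tool's z in rad. A call has 1 to 8 rows; each row shifts and turns the commanded pose from where the row before left it, along the tool's axes as they then stand; what a row does not reach is not made up. A row lasts 1/12 s, in which the tool goes at most 41.7 mm and 7.16 degrees, less where a joint would pass 70% of its speed; a pose out of reach is approached as far as the arm can. A call with a gripper value outside its range is refused whole. OPENING is the opening, from 0 (shut) to 1 (fully open), set as the call begins (- or left out, the last holds). The fingers move at their own pace and stop on an object; FORCE is the grip in N (left out, the last holds). Time passes only in rows, so rows that do not move let the fingers close. It gives the time, the measured TCP pose, the force, the opening and the grip force at its end, in the units of the state.
- r.read_state(): the state, without advancing time (a new reading comes with each control period).
- r.camera(name): name is "scene" or "top" or "wrist"; returns a dict with "img" (400x640x3 uint8, red, green, blue), "camera_matrix" (3x3 intrinsics, pixels), "xyz" and "attitude" of the camera in the world. Camera axes: x right, y down, z forward; pixel columns grow to the right and rows downward; lengths in m; the calibration is good to about 2 mm. The wrist camera is an equidistant fisheye: a pixel r from the principal point sees the ray r / f radians off the axis. A picture is of the moment at which its call begins. There is no depth.
- r.close_job(): hands the job in; it is judged then, once.
Trained networks look in the newest picture that a camera, given by its name, has taken for a name from the list of things; names that differ only in an ending like _2 or _b are one class to them, and where a whole thing is asked for, a point or a joint stands for the part that bears it (a point fixed in the world has none). Each returns a list of dicts, best first, with "score" (0 to 1); they miss things now and then, are a little off and sometimes report something else, mostly with a low value. They report only what shows in the picture. A call takes as long as a camera call. They do not tell look-alikes from the thing itself.
- r.outline_of(thing, camera): "mask" (400x640 bool, what is visible of it) and "bbox" ([centre column, centre row, width, height] in pixels, round what is visible of it).
The state is a dict: "time": time; "joint_positions": joint angles; "joint_vel": joint speeds; "joint_torque": joint torques, N m; "ee_pos": TCP position; "eef_rot": TCP orientation; "ft_force": force on the tool from outside, world axes, zero at the start; "torque": the same for the moment, N m; "width": finger opening in m; "grip_force": force on a finger pad.
Only numpy, scipy, OpenCV 4.12 (cv2) and the standard library are available. Lean on these libraries where they do the work, as an engineer would, in place of code of your own. Each camera call takes 0.05 s, during which the arm holds its last target. There are 200 camera calls.

## Working session

There is one attempt and no reset: what is moved stays moved. The work goes in short steps, Python scripts to look and compute and a shell command to move; the robot and the scene stay as the last step left them, time stands still between calls to the robot, and variables do not carry over. Pictures are saved under pics/ and viewed, at most 10 in all, crops included, and the job is handed in when it is done.

```bash
ls; mkdir -p pics; python3 - <<'E'
from bench import r
import cv2,numpy as np
s=r.read_state();print({k:np.round(v,3) for k,v in s.items()})
a=[]
for c in ["scene","top"]:
    d=r.camera(c); cv2.imwrite(f"pics/{c}0.png",d["img"][:,:,::-1]); print(c,np.round(d["camera_matrix"],1).tolist(),d["xyz"],d["attitude"])
    for t in ["bottle","box","lid_bar","knee_handle","lid","black_bottle","white_bottle","rack","timer","cup","carton","roll","wash","spray"]:
        for o in r.outline_of(t,c)[:4]: print(c,t,round(o["score"],2),np.round(o["bbox"]).tolist())
E
```

```text
pics
{'time': np.float64(0.0), 'joint_positions': array([-1.267,  0.333, -0.065,  1.461,  0.022,  1.35 , -0.088]), 'joint_vel': array([-0.001, -0.   , -0.001, -0.   , -0.   , -0.   , -0.001]), 'joint_torque': array([-1.0000e-03, -6.2323e+01,  2.4000e-02, -3.8992e+01, -6.1000e-02,
        3.9000e-02,  0.0000e+00]), 'ee_pos': array([0.201, 0.592, 0.233]), 'eef_rot': array([ 0.163,  0.987, -0.001, -0.   ]), 'ft_force': array([ 0.252, -0.231, -0.234]), 'torque': array([ 0.012, -0.015, -0.006]), 'grip_force': np.float64(0.0), 'width': np.float64(0.087)}
scene [[367.5, 0.0, 318.4], [0.0, 367.5, 193.7], [0.0, 0.0, 1.0]] [0.37877607 0.86193392 0.6412561 ] [-0.05795564  0.8764605  -0.47648649  0.03766639]
scene bottle 0.81 [268.0, 291.0, 19.0, 31.0]
scene bottle 0.6 [282.0, 141.0, 9.0, 34.0]
scene bottle 0.52 [287.0, 316.0, 9.0, 20.0]
scene bottle 0.5 [293.0, 269.0, 7.0, 13.0]
scene box 0.76 [293.0, 205.0, 90.0, 79.0]
scene lid_bar 0.93 [292.0, 185.0, 96.0, 32.0]
scene lid_bar 0.32 [202.0, 278.0, 50.0, 92.0]
scene knee_handle 0.56 [308.0, 223.0, 34.0, 43.0]
scene lid 0.93 [294.0, 187.0, 93.0,
[... 860 characters left out ...]
 87.0]
top lid_bar 0.93 [321.0, 178.0, 57.0, 82.0]
top lid_bar 0.37 [311.0, 177.0, 79.0, 82.0]
top knee_handle 0.5 [283.0, 196.0, 23.0, 33.0]
top lid 0.75 [322.0, 177.0, 62.0, 84.0]
top black_bottle 0.41 [224.0, 220.0, 10.0, 14.0]
top white_bottle 0.5 [242.0, 243.0, 9.0, 9.0]
top white_bottle 0.47 [239.0, 131.0, 52.0, 63.0]
top rack 0.89 [440.0, 136.0, 43.0, 35.0]
top rack 0.41 [311.0, 177.0, 76.0, 90.0]
top timer 0.79 [369.0, 239.0, 20.0, 28.0]
top cup 0.55 [202.0, 275.0, 32.0, 34.0]
top carton 0.95 [437.0, 269.0, 32.0, 48.0]
top carton 0.24 [284.0, 196.0, 28.0, 31.0]
top roll 0.63 [237.0, 132.0, 48.0, 62.0]
top spray 0.77 [410.0, 131.0, 57.0, 44.0]
top spray 0.35 [442.0, 137.0, 41.0, 39.0]
```

```bash
python3 - <<'E'
import cv2
a=cv2.imread("pics/scene0.png")[80:380,150:470];cv2.imwrite("pics/s1.png",cv2.resize(a,None,fx=1.875*4/3*0.99,fy=1.875*.99,interpolation=3) if 0 else cv2.resize(a,(640,600),interpolation=2))
a=cv2.imread("pics/top0.png")[90:320,170:480];cv2.imwrite("pics/t1.png",cv2.resize(a,(775,575),interpolation=2))
E
```

```text
(no output)
```

View pics/s1.png

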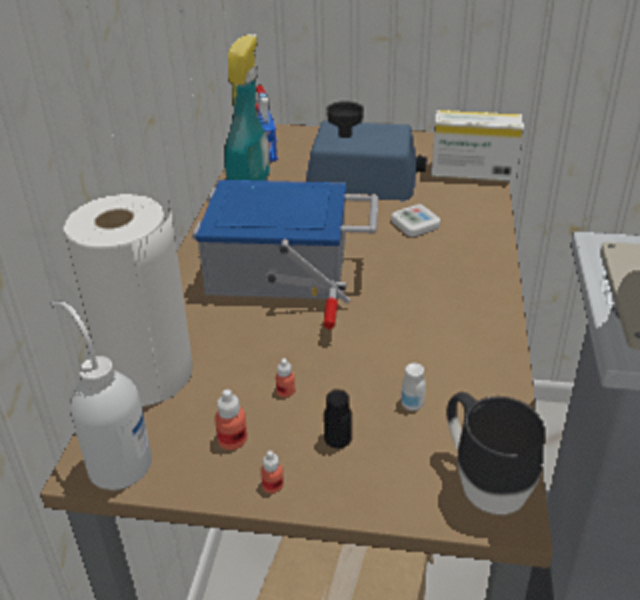

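View pics/t1.png

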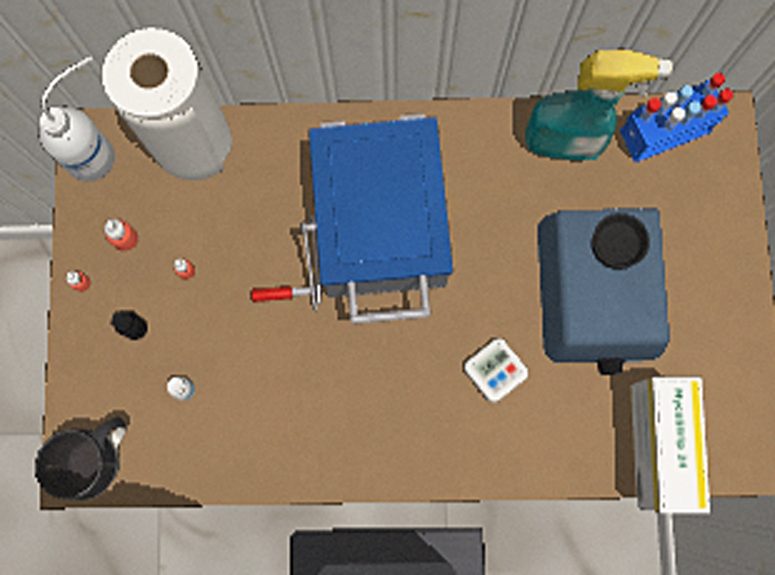

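The views show the closed box with the bar towards the robot. The handle is at about (278,208) in the top image and the bar middle at about (326,216). Of the three red bottles, the largest is at top (218,183) and scene (268,291). Next I fit the poses.

```bash
cat > h.py <<'E'
import numpy as np,cv2
from scipy.spatial.transform import Rotation as R
from scipy.optimize import least_squares
def proj(d,P):
    P=np.atleast_2d(P);q=R.from_quat(d["attitude"]).inv().apply(P-d["xyz"])
    K=np.array(d["camera_matrix"]);return q[:,:2]/q[:,2:]*[K[0,0],K[1,1]]+[K[0,2],K[1,2]]
def plane(d,uv,z):
    K=np.array(d["camera_matrix"]);uv=np.atleast_2d(uv)
    v=np.c_[(uv-[K[0,2],K[1,2]])/[K[0,0],K[1,1]],np.ones(len(uv))];v=R.from_quat(d["attitude"]).apply(v)
    return d["xyz"]+v*((z-d["xyz"][2])/v[:,2])[:,None]
def blob(img,win,f):
    c,r0,w,h=win;m=np.zeros(img.shape[:2],bool);hsv=cv2.cvtColor(img,cv2.COLOR_RGB2HSV).astype(int)
    m[r0-h:r0+h,c-w:c+w]=f(hsv)[r0-h:r0+h,c-w:c+w];return m
red=lambda s:((s[...,0]<8)|(s[...,0]>172))&(s[...,1]>120)&(s[...,2]>60)
blue=lambda s:(s[...,0]>100)&(s[...,0]<120)&(s[...,1]>170)
E
python3 - <<'E'
from h import *
from bench import r
S=r.camera("scene");T=r.camera("top")
def cen(m): v=np.argwhere(m)[:,::-1];return v.mean(0),len(v)
ht,n1=cen(blob(T["img"],(280,208,25,12),red));hs,n2=cen(blob(S["img"],(316,235,14,14),red));print(ht,n1,hs,n2)
bt,n1=cen(blob(T["img"],(218,184,10,10),red));bs,n2=cen(blob(S["img"],(267,294,14,16),red));print(bt,n1,bs,n2)
m=blob(T["img"],(322,175,45,50),blue).astype(np.uint8)
c=max(cv2.findContours(m,0,2)[0],key=cv2.contourArea);q=cv2.approxPolyDP(c,6,True)[:,0];print("lid",q.tolist(),cv2.minAreaRect(c))
L=plane(T,q,.105);print(np.round(L,3).tolist())
m2=blob(S["img"],(290,180,60,40),blue).astype(np.uint8)
c2=max(cv2.findContours(m2,0,2)[0],key=cv2.contourArea);q2=cv2.approxPolyDP(c2,5,True)[:,0];print("lidS",q2.tolist())
def tri(a,b):
    f=lambda p:np.r_[(proj(T,p)-a)[0],(proj(S,p)-b)[0]]
    o=least_squares(f,[.4,.1,.05]);return o.x,o.cost
print("handle",tri(ht,hs));print("bottle red",tri(bt,bs))
print("bar",plane(T,[[311,219.5],[341,216.5],[326,216.8]],.096))
for p in [(218,184),]: print("bottle via top z=.03",plane(T,bt,.03), "scene",plane(S,bs,.022))
E
```

```text
[278.25301205 207.28915663] 83 [314.77173913 236.2826087 ] 92
[219.79411765 184.91176471] 68 [265.29596413 295.32735426] 223
lid [[344, 138], [294, 142], [299, 203], [350, 198]] ((321.7310485839844, 170.2724151611328), (62.284114837646484, 52.40169906616211), 85.2363510131836)
[[0.688, -0.077, 0.105], [0.679, 0.074, 0.105], [0.492, 0.06, 0.105], [0.504, -0.089, 0.105]]
lidS [[280, 140], [287, 159]]
handle (array([0.49558238, 0.13001854, 0.03005464]), np.float64(0.16709382480478743))
bottle red (array([0.57836187, 0.32134343, 0.00890876]), np.float64(0.741080520056939))
bar [[ 0.44412455  0.02605147  0.096     ]
 [ 0.45109138 -0.06133289  0.096     ]
 [ 0.45113392 -0.01772333  0.096     ]]
bottle via top z=.03 [[0.56990046 0.31500111 0.03      ]] scene [[0.57580575 0.33225411 0.022     ]]
```

```bash
cat >> h.py <<'E'
BX=np.array([.5925,-.0075,0]);YAW=.07
def box2w(p): return BX+R.from_euler('z',YAW).apply(np.array(p))
def delta(st,p,yaw_y=None):
    "p: world TCP target; yaw_y: world yaw of tool y. Prints total turn, then shift in turned tool axes"
    Rt=R.from_quat(st["eef_rot"]);t=0
    if yaw_y is not None:
        y=Rt.apply([0,1,0]);t=-(yaw_y-np.arctan2(y[1],y[0]));t=(t+np.pi/2)%np.pi-np.pi/2
    d=np.array(p)-st["ee_pos"]
    print("turn",round(t,3),"shift now-axes",Rt.inv().apply(d).round(4),"after turn",(Rt*R.from_euler('z',t)).inv().apply(d).round(4),"world",d.round(4))
E
python3 - <<'E'
from h import *
from bench import r
s=r.read_state(); p=box2w([-.140,0,.17]);print(p);delta(s,p,YAW)
E
```

```text
[ 0.45284286 -0.017292    0.17      ]
turn 1.174 shift now-axes [-0.4345 -0.4961  0.0635] after turn [-0.6254  0.209   0.0635] world [ 0.2523 -0.6093 -0.0636]
```

```bash
python3 -m pendant '[[0,0,0,0.118],[0,0,0,0.118],[0,0,0,0.118],[0,0,0,0.118],[0,0,0,0.118],[0,0,0,0.118],[0,0,0,0.118],[0,0,0,0.118]]' 0.42 10
python3 -m pendant '[[0,0,0,0.115],[0,0,0,0.115],[-0.035,0.012,0,0],[-0.035,0.012,0,0],[-0.035,0.012,0,0],[-0.035,0.012,0,0],[-0.035,0.012,0,0],[-0.035,0.012,0,0]]'
python3 -m pendant '[[-0.035,0.012,0,0],[-0.035,0.012,0,0],[-0.035,0.012,0,0],[-0.035,0.012,0,0],[-0.035,0.012,0,0],[-0.035,0.012,0,0],[-0.035,0.012,0,0],[-0.035,0.012,0,0]]'
python3 - <<'E'
from h import *
from bench import r
s=r.read_state(); print(s["joint_positions"].round(2));p=box2w([-.140,0,.17]);delta(s,p,YAW)
E
```

```text
time: 2.27
ee_pos: [0.2006, 0.5919, 0.2336]
eef_rot: [0.596, 0.803, 0.0, -0.0]
ft_force: [-0.4, -0.2, -0.4]
width: 0.0423
grip_force: 0.0
time: 2.93
ee_pos: [0.2875, 0.3858, 0.2336]
eef_rot: [0.682, 0.731, 0.0, -0.0]
ft_force: [1.1, -0.0, 0.7]
width: 0.0364
grip_force: 0.0
time: 3.6
ee_pos: [0.4028, 0.1131, 0.2338]
eef_rot: [0.682, 0.731, 0.001, -0.0]
ft_force: [1.2, -0.4, 0.5]
width: 0.0368
grip_force: 0.0
[-0.95 -0.19  0.51  1.99  0.09  1.32 -0.4 ]
turn 0.0 shift now-axes [-0.1336  0.0407  0.0637] after turn [-0.1336  0.0407  0.0637] world [ 0.05   -0.1304 -0.0638]
```

```bash
python3 -m pendant '[[-0.033,0.01,0,0],[-0.033,0.01,0,0],[-0.033,0.01,0,0],[-0.033,0.01,0,0],[0,0,0.03,0],[0,0,0.03,0],[0,0,0,0]]'
python3 - <<'E'
from h import *
from bench import r
s=r.read_state(); print(s["joint_positions"].round(2));p=box2w([-.140,0,.088]);delta(s,p,YAW)
d=r.camera("wrist");print(d["camera_matrix"],d["xyz"],d["attitude"])
cv2.imwrite("pics/w1.png",d["img"][:,:,::-1])
T=r.camera("top");cv2.imwrite("pics/top2.png",T["img"][:,:,::-1])
E
```

```text
time: 4.18
ee_pos: [0.449, -0.0147, 0.1696]
eef_rot: [0.682, 0.731, -0.003, -0.002]
ft_force: [-0.7, 0.2, -1.3]
width: 0.0368
grip_force: 0.0
[-0.84 -0.05  0.76  2.02  0.04  1.17 -0.02]
turn -0.001 shift now-axes [-0.0028  0.0041  0.0816] after turn [-0.0028  0.0041  0.0816] world [ 0.0038 -0.0026 -0.0816]
[[309.70691629   0.         312.39207064]
 [  0.         309.70691629 198.60437923]
 [  0.           0.           1.        ]] [0.44404949 0.06733118 0.32071995] [0.98768061 0.03446085 0.0024489  0.15262194]
```

View pics/w1.png

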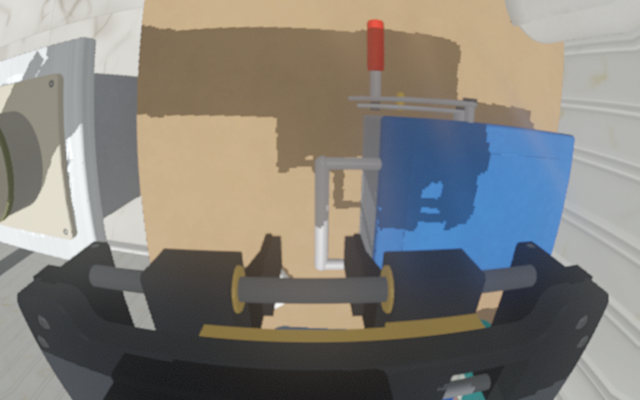

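The wrist view shows the bar vertical at column ~321, rows 162–266, lying between the two fingers (tips at columns ~272 and ~355).

```bash
cat >> h.py <<'E'
def fish(d,uv,z):
    K=np.array(d["camera_matrix"]);o=[]
    for u in np.atleast_2d(uv):
        x=(np.array(u)-[K[0,2],K[1,2]])/[K[0,0],K[1,1]];a=np.linalg.norm(x)
        v=R.from_quat(d["attitude"]).apply(np.r_[x/a*np.sin(a),np.cos(a)]);o.append(d["xyz"]+v*(z-d["xyz"][2])/v[2])
    return np.array(o)
E
python3 - <<'E'
from h import *
from bench import r
d=r.camera("wrist")
print("bar ends",fish(d,[[321,163],[321.5,265]],.096).round(4).tolist())
print("handle",fish(d,[[375.5,45]],.031).round(4).tolist(), box2w([-.089,.143,.031]))
print("bar pred",box2w([-.140,0,.096]))
E
```

```text
bar ends [[0.4547, 0.0242, 0.096], [0.462, -0.0624, 0.096]]
handle [[0.5002, 0.1305, 0.031]] [0.49371613 0.12892488 0.031     ]
bar pred [ 0.45284286 -0.017292    0.096     ]
```

```bash
sed -i 's/BX=.*/BX=np.array([.5955,-.0075,0]);YAW=.075/' h.py
python3 -m pendant '[[-0.003,0.007,0,0],[0,0,0.03,0],[0,0,0.03,0],[0,0,0.021,0],[0,0,0,0],[0,0,0,0]]'
python3 -m pendant '[[0,0,0,0],[0,0,0,0],[0,0,0,0],[0,0,0,0],[0,0,0,0],[0,0,0,0]]' 0 10
```

```text
time: 4.83
ee_pos: [0.4595, -0.0166, 0.0934]
eef_rot: [0.682, 0.731, -0.0, 0.0]
ft_force: [0.7, -0.7, 0.7]
width: 0.0366
grip_force: 0.0
time: 5.33
ee_pos: [0.4559, -0.0166, 0.0922]
eef_rot: [0.682, 0.731, -0.002, -0.003]
ft_force: [-15.0, -1.4, 12.2]
width: 0.0105
grip_force: 10.0
```

```bash
python3 - <<'E'
import numpy as np
a=np.linspace(0,1.39,25)+.0255
P=.2351*np.c_[1-np.cos(a),-np.sin(a)]
print(np.diff(P,axis=0).round(4).tolist())
E
```

```text
[[0.0007, -0.0136], [0.0015, -0.0135], [0.0023, -0.0134], [0.0031, -0.0133], [0.0038, -0.0131], [0.0046, -0.0128], [0.0053, -0.0125], [0.006, -0.0122], [0.0067, -0.0118], [0.0074, -0.0114], [0.0081, -0.011], [0.0087, -0.0105], [0.0093, -0.01], [0.0098, -0.0094], [0.0104, -0.0088], [0.0109, -0.0082], [0.0113, -0.0076], [0.0117, -0.0069], [0.0121, -0.0062], [0.0125, -0.0055], [0.0128, -0.0048], [0.013, -0.004], [0.0132, -0.0033], [0.0134, -0.0025]]
```

```bash
python3 -m pendant '[[-0,0.001,-0.0136,0],[0,0.0015,-0.0135,0],[0,0.0023,-0.0134,0],[0,0.003,-0.0133,0],[0,0.004,-0.013,0],[0,0.0046,-0.0128,0],[0,0.0053,-0.0125,0],[0,0.006,-0.012,0]]'
python3 -m pendant '[[0,0.0067,-0.0118,0],[0,0.0074,-0.0114,0],[0,0.008,-0.011,0],[0,0.0087,-0.0105,0],[0,0.0093,-0.01,0],[0,0.0098,-0.0094,0],[0,0.0104,-0.0088,0],[0,0,0,0]]'
python3 - <<'E'
from h import *
from bench import r
s=r.read_state();h=box2w([.095,0,.09]);g=s["ee_pos"]+[0,0,.008]
d=R.from_euler('z',-YAW).apply(g-h);print(d,np.hypot(d[0],d[2]),np.arctan2(d[2],-d[0])-.0255)
E
```

```text
time: 6.0
ee_pos: [0.4822, -0.0148, 0.1959]
eef_rot: [0.682, 0.731, -0.003, -0.004]
ft_force: [-20.3, -1.8, 6.3]
width: 0.0115
grip_force: 10.0
time: 6.67
ee_pos: [0.5472, -0.0108, 0.2719]
eef_rot: [0.682, 0.731, 0.0, -0.0]
ft_force: [-12.3, -0.8, 14.0]
width: 0.0105
grip_force: 10.0
[-0.14344028  0.00035113  0.1899321 ] 0.23801117101946864 0.8984635958509577
```

```bash
python3 -m pendant '[[0,0.009,-0.0105,0],[0,0.0103,-0.0086,0],[0,0.0117,-0.0069,0],[0,0.0121,-0.0062,0],[0,0.0125,-0.0055,0],[0,0.0128,-0.0048,0],[0,0.013,-0.004,0],[0,0.0,0,0]]'
python3 - <<'E'
from h import *
from bench import r
s=r.read_state();h=box2w([.095,0,.09]);g=s["ee_pos"]+[0,0,.008]
d=R.from_euler('z',-YAW).apply(g-h);print(d,np.hypot(d[0],d[2]),np.arctan2(d[2],-d[0])-.0255)
S=r.camera("scene");cv2.imwrite("pics/s2.png",cv2.resize(S["img"][80:300,200:420,::-1],(600,600)))
E
```

```text
time: 7.33
ee_pos: [0.6293, -0.0047, 0.3171]
eef_rot: [0.682, 0.732, 0.0, 0.001]
ft_force: [0.4, 2.6, 5.6]
width: 0.0108
grip_force: 10.0
[-0.06103303  0.00029357  0.2350755 ] 0.24286934827947237 1.2912733784637438
```

View pics/s2.png

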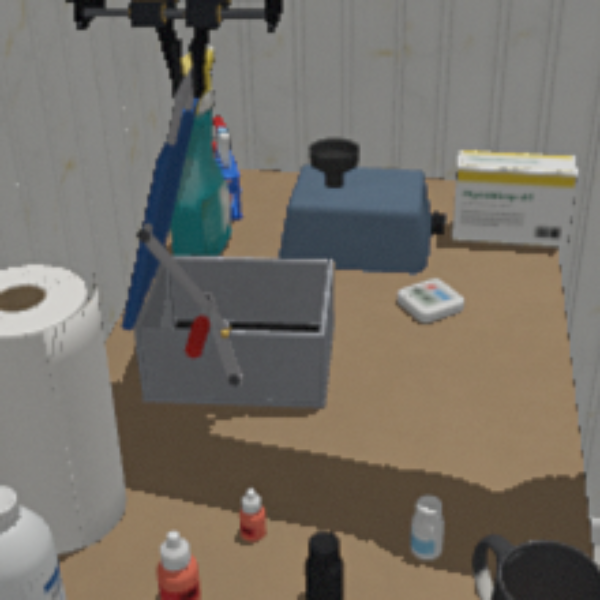

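The lid is at about 1.29 and the stay is nearly straight, so I continue past the lock point.

```bash
python3 -m pendant '[[0,0.0115,-0.002,0],[0,0.0115,-0.001,0],[0,0,0,0],[0,0,0,0]]'
python3 - <<'E'
from h import *
from bench import r
s=r.read_state();h=box2w([.095,0,.09]);g=s["ee_pos"]+[0,0,.003]
d=R.from_euler('z',-YAW).apply(g-h);print(d,np.hypot(d[0],d[2]),np.arctan2(d[2],-d[0])-.0255)
S=r.camera("scene");cv2.imwrite("pics/s3.png",cv2.resize(S["img"][120:240,230:350,::-1],(600,600)))
E
```

```text
time: 7.72
ee_pos: [0.6513, -0.003, 0.3208]
eef_rot: [0.682, 0.731, 0.001, 0.001]
ft_force: [-1.9, 0.7, 9.3]
width: 0.0107
grip_force: 10.0
[-0.03904133  0.00028168  0.23381019] 0.2370473142749693 1.3798440290866456
```

View pics/s3.png

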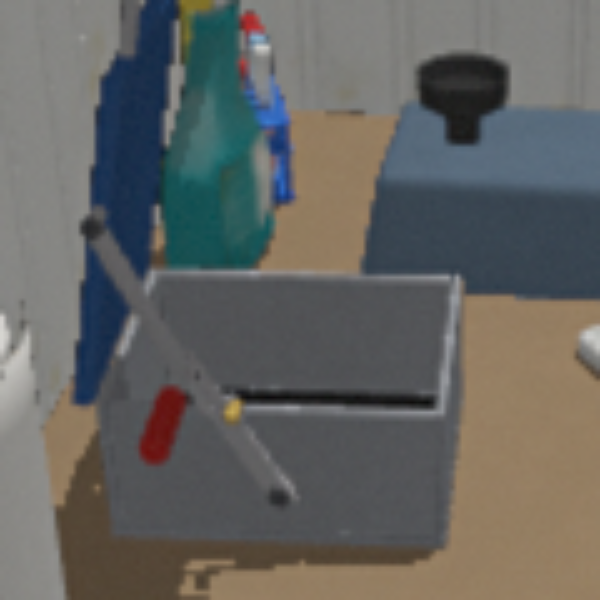

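```bash
python3 -m pendant '[[0,0.005,0,0],[0,0.005,0,0],[0,0,0,0],[0,0,0,0]]'
python3 - <<'E'
from h import *
from bench import r
s=r.read_state();h=box2w([.095,0,.09]);g=s["ee_pos"]+[0,0,.003]
d=R.from_euler('z',-YAW).apply(g-h);print(d,np.hypot(d[0],d[2]),np.arctan2(d[2],-d[0])-.0255,s["ft_force"])
E
```

```text
time: 8.1
ee_pos: [0.6612, -0.0024, 0.3215]
eef_rot: [0.682, 0.732, 0.001, 0.001]
ft_force: [-2.4, 0.0, 12.0]
width: 0.0107
grip_force: 10.0
[-2.90874941e-02  1.67265411e-04  2.34463043e-01] 0.2362604512250393 1.4218669397023063 [-2.41666519  0.03846804 11.9596342 ]
```

```bash
python3 -m pendant '[[0,0.004,0,0],[0,0.004,0.001,0],[0,0,0,0],[0,0,0,0]]'
```

```text
time: 8.43
ee_pos: [0.666, -0.0025, 0.3194]
eef_rot: [0.682, 0.731, -0.001, -0.002]
ft_force: [-18.2, 0.1, 11.1]
width: 0.0105
grip_force: 10.0
```

```bash
sed -i 's/BX=.*/BX=np.array([.598,-.0075,0]);YAW=.075/' h.py
python3 -m pendant '[[0,-0.008,0,0],[0,-0.008,0.001,0],[0,-0.008,0.001,0],[0,-0.008,0.002,0],[0,-0.005,0.002,0],[0,-0.003,0.001,0],[0,0,0,0],[0,0,0,0]]'
```

```text
time: 9.1
ee_pos: [0.6285, -0.005, 0.3121]
eef_rot: [0.682, 0.731, 0.0, 0.0]
ft_force: [-2.2, -0.7, 6.6]
width: 0.0104
grip_force: 10.0
```

```bash
python3 -m pendant '[[0,-0.003,0.001,0],[0,-0.003,0.001,0],[0,0,0,0],[0,0,0,0]]'
python3 -m pendant '[[0,0,0,0],[0,0,0,0],[0,0,0,0],[0,0,0,0]]' 0.4
python3 - <<'E'
from h import *
from bench import r
S=r.camera("scene");cv2.imwrite("pics/s4.png",cv2.resize(S["img"][60:240,200:380,::-1],(600,600)))
E
```

```text
time: 9.43
ee_pos: [0.6226, -0.0054, 0.3102]
eef_rot: [0.682, 0.731, 0.0, 0.0]
ft_force: [-2.5, -1.7, 7.4]
width: 0.0107
grip_force: 10.0
time: 9.77
ee_pos: [0.6227, -0.0047, 0.3088]
eef_rot: [0.682, 0.732, -0.0, -0.0]
ft_force: [-0.8, 0.9, -0.2]
width: 0.0291
grip_force: 0.0
```

View pics/s4.png

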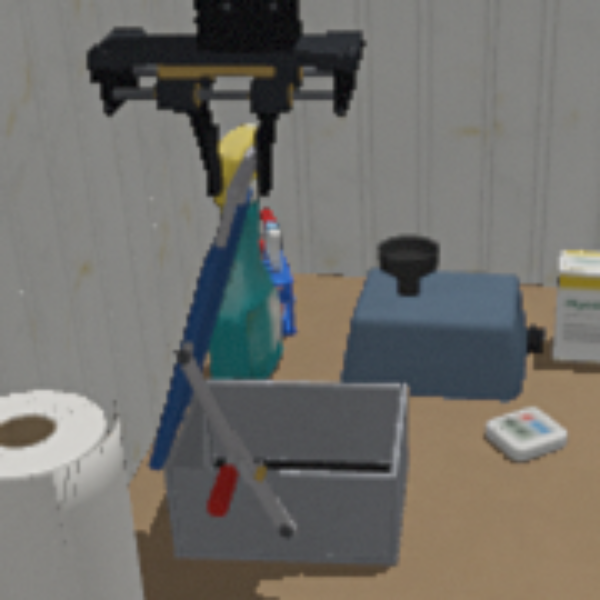

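```bash
python3 -m pendant '[[0,0,-0.03,0],[0,0,-0.03,0],[0,0,0,-0.122],[0,0,0,-0.122],[0,0,0,-0.122],[0,0,0,-0.122],[0,0,0,-0.122],[0,0,0,-0.122]]' 0.7
python3 - <<'E'
from h import *
from bench import r
s=r.read_state()
S=r.camera("scene");m=blob(S["img"],(267,205,20,20),red);print("handle seen",np.argwhere(m)[:,::-1].mean(0),m.sum(),"exp",proj(S,[box2w([.0255,.143,.121]),box2w([.0255,.118,.121]),box2w([.0255,.168,.121])]))
T=r.camera("top");print("roll",plane(T,[[229.6,118]],.228),"wash",plane(T,[[192,138]],.17), plane(S,[[208,314]],0))
delta(s,[.573,.325,.25],1.54)
E
```

```text
time: 10.48
ee_pos: [0.6228, -0.0049, 0.3688]
eef_rot: [0.372, 0.928, -0.0, -0.0]
ft_force: [-0.2, 0.2, -0.9]
width: 0.0607
grip_force: 0.0
handle seen [266.19354839 207.11827957] 93 exp [[267.52446408 205.97195953]
 [269.28318577 200.36018964]
 [265.68319357 211.84712806]]
roll [[0.70779819 0.23813993 0.228     ]] wash [[0.67517811 0.35962025 0.17      ]] [[0.69145911 0.37946045 0.        ]]
turn -0.732 shift now-axes [0.2639 0.2041 0.1189] after turn [0.0599 0.3282 0.1189] world [-0.0498  0.3299 -0.1188]
```

```bash
python3 -m pendant '[[0,0,0,-0.122],[0,0,0,-0.122],[0,0,0,-0.122],[0,0,0,-0.122],[0,0,0,-0.122],[0,0,0,-0.122],[0.012,0.04,0,0],[0.012,0.04,0,0]]'
python3 -m pendant '[[0.012,0.04,0,0],[0.012,0.04,0,0],[0.012,0.04,0,0],[0,0.04,0.03,0],[0,0.04,0.03,0],[0,0.04,0.03,0],[0,0.0,0.03,0],[0,0,0,0]]'
python3 - <<'E'
from h import *
from bench import r
s=r.read_state();delta(s,[.573,.325,.25],1.54);print(s["joint_positions"].round(2))
d=r.camera("wrist")
for o in r.outline_of("bottle","wrist"): print(o["score"],np.round(o["bbox"],1))
cv2.imwrite("pics/w2.png",d["img"][:,:,::-1])
E
```

```text
time: 11.25
ee_pos: [0.6018, 0.0735, 0.369]
eef_rot: [0.023, 1.0, -0.0, 0.0]
ft_force: [1.8, 1.8, -0.0]
width: 0.061
grip_force: 0.0
time: 11.92
ee_pos: [0.5709, 0.2984, 0.2571]
eef_rot: [0.019, 1.0, -0.003, -0.004]
ft_force: [0.6, -0.1, -1.6]
width: 0.0607
grip_force: 0.0
turn -0.007 shift now-axes [-0.0011  0.0267  0.0069] after turn [-0.0013  0.0267  0.0069] world [ 0.0021  0.0266 -0.0071]
[-0.87  0.39  0.43  1.38 -0.16  1.42  1.09]
0.73 [334.8 176.6  30.7  33.9]
0.68 [270.3 144.   21.4  20.2]
```

View pics/w2.png

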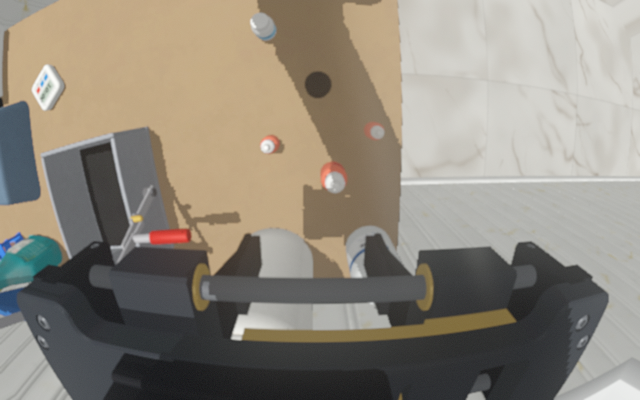

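Wrist view: the largest bottle is at about (334,178), its cap top at (336,183). A small look-alike is at (270,145) and another at (376,131). The roll and wash bottle lie beyond the fingers.

```bash
python3 - <<'E'
from h import *
from bench import r
s=r.read_state();d=r.camera("wrist");print(d["xyz"],s["ee_pos"])
o=[o for o in r.outline_of("bottle","wrist") if abs(o["bbox"][0]-334)<10][0];m=o["mask"]
hs=cv2.cvtColor(d["img"],cv2.COLOR_RGB2HSV);rd=m&red(hs.astype(int));wt=m&(hs[...,1]<70)&(hs[...,2]>110)
for n,k,z in [("all",m,.04),("red",rd,.03),("cap",wt,.062)]:
    c=np.argwhere(k)[:,::-1].mean(0);print(n,k.sum(),c,fish(d,[c],z).round(4))
p=fish(d,[np.argwhere(m)[:,::-1].mean(0)],.038)[0];delta(s,[p[0],p[1],.032],1.54)
E
```

```text
[0.49112305 0.29854188 0.41523008] [0.57388217 0.29586026 0.26393355]
all 610 [334.2147541  171.91147541] [[0.5751 0.3215 0.04  ]]
red 204 [332.69117647 164.73529412] [[0.5679 0.3204 0.03  ]]
cap 332 [335.43975904 176.94277108] [[0.5762 0.3214 0.062 ]]
turn -0.01 shift now-axes [-0.0008  0.0261  0.2319] after turn [-0.0011  0.0261  0.2319] world [ 0.0016  0.0257 -0.2319]
```

```bash
python3 -m pendant '[[0,0.026,0,0],[0,0,0.03,0],[0,0,0.03,0],[0,0,0.03,0],[0,0,0,0],[0,0,0,0]]'
python3 - <<'E'
from h import *
from bench import r
s=r.read_state();delta(s,[.576,.3215,.032],1.55)
d=r.camera("wrist")
for o in r.outline_of("bottle","wrist")[:3]:
    c=np.argwhere(o["mask"])[:,::-1].mean(0);print(o["score"],o["mask"].sum(),c,fish(d,[c],.04))
s=r.read_state();delta(s,[.576,.3215,.032],1.55)
E
```

```text
time: 12.62
ee_pos: [0.5754, 0.3218, 0.1754]
eef_rot: [0.019, 1.0, 0.0, 0.0]
ft_force: [-0.0, -0.8, 0.9]
width: 0.0609
grip_force: 0.0
turn -0.018 shift now-axes [-0.0006 -0.0003  0.1434] after turn [-0.0006 -0.0003  0.1434] world [ 0.0006 -0.0003 -0.1434]
0.87 449 [365.74610245 131.10244989] [[0.5187649  0.37260498 0.04      ]]
0.78 1045 [313.92535885 190.76650718] [[0.57477621 0.32223828 0.04      ]]
0.66 483 [235.00207039 149.7515528 ] [[0.53111511 0.24882192 0.04      ]]
turn -0.017 shift now-axes [ 0.0011 -0.0015  0.1455] after turn [ 0.0011 -0.0015  0.1455] world [-0.0006 -0.0011 -0.1455]
```

```bash
python3 -m pendant '[[0,0,0.035,0],[0,0,0.035,0],[0,0,0.035,0],[0,0,0.025,0],[0,0,0.013,0],[0,0,0,0],[0,0,0,0]]'
python3 -m pendant '[[0,0,0,0],[0,0,0,0],[0,0,0,0],[0,0,0,0],[0,0,0,0],[0,0,0,0],[0,0,0,0]]' 0 8
python3 -m pendant '[[0,0,0,0],[0,0,-0.02,0],[0,0,-0.03,0],[0,0,-0.035,0],[0,0,-0.035,0],[0,0,-0.035,0],[0,0,-0.035,0],[0,0,0,0]]'
```

```text
time: 13.3
ee_pos: [0.5762, 0.3231, 0.0331]
eef_rot: [0.019, 1.0, 0.001, 0.001]
ft_force: [-0.4, -0.2, 0.2]
width: 0.0609
grip_force: 0.0
time: 13.88
ee_pos: [0.5752, 0.3228, 0.0315]
eef_rot: [0.018, 1.0, 0.0, 0.0]
ft_force: [-0.4, -0.3, 3.6]
width: 0.0321
grip_force: 8.0
time: 14.55
ee_pos: [0.5775, 0.3235, 0.2289]
eef_rot: [0.019, 1.0, 0.003, 0.004]
ft_force: [1.1, 0.8, 0.2]
width: 0.0326
grip_force: 8.0
```

```bash
python3 - <<'E'
from h import *
from bench import r
s=r.read_state();delta(s,box2w([-.05,0,.22]),np.pi/2+YAW)
E
```

```text
turn -0.112 shift now-axes [ 0.017  -0.3356  0.0066] after turn [ 0.0544 -0.3316  0.0066] world [-0.0294 -0.3347 -0.0089]
```

```bash
python3 -m pendant '[[0,0,0,-0.112],[0.027,-0.025,0,0],[0.027,-0.027,0,0],[0,-0.04,0,0],[0,-0.04,0,0],[0,-0.04,0,0],[0,-0.04,0,0],[0,-0.04,0,0]]'
python3 -m pendant '[[0,-0.04,0,0],[0,-0.03,0,0],[0,-0.01,0,0],[0,0,0,0],[0,0,0,0]]'
python3 - <<'E'
from h import *
from bench import r
s=r.read_state();delta(s,box2w([-.05,0,.039]),np.pi/2+YAW)
d=r.camera("wrist");cv2.imwrite("pics/w3.png",d["img"][:,:,::-1])
E
```

```text
time: 15.22
ee_pos: [0.5396, 0.0653, 0.2208]
eef_rot: [-0.038, 0.999, 0.0, -0.0]
ft_force: [0.4, 1.3, -0.2]
width: 0.0324
grip_force: 8.0
time: 15.63
ee_pos: [0.5459, -0.0122, 0.2207]
eef_rot: [-0.037, 0.999, 0.0, -0.0]
ft_force: [0.1, -0.1, -0.9]
width: 0.0324
grip_force: 8.0
turn -0.0 shift now-axes [-0.0023  0.0007  0.1817] after turn [-0.0023  0.0007  0.1817] world [ 0.0022  0.0009 -0.1817]
```

View pics/w3.png

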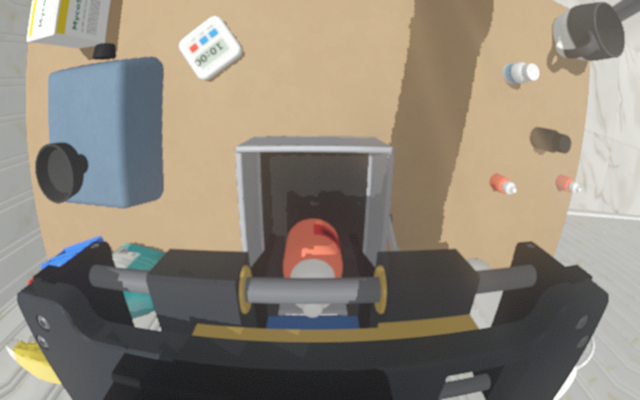

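The bottle is held upright over the open box, centred between the side walls (columns 240–390, bottle at 314). I lower it now.

```bash
python3 -m pendant '[[-0.002,0,0.035,0],[0,0,0.035,0],[0,0,0.035,0],[0,0,0.03,0],[0,0,0.02,0],[0,0,0.015,0],[0,0,0,0],[0,0,0,0]]'
python3 -m pendant '[[0,0,0.005,0],[0,0,0.004,0],[0,0,0,0],[0,0,0,0]]'
```

```text
time: 16.35
ee_pos: [0.5477, -0.0108, 0.0506]
eef_rot: [-0.039, 0.999, 0.0, -0.001]
ft_force: [0.1, -0.1, -0.1]
width: 0.032
grip_force: 8.0
time: 16.68
ee_pos: [0.5482, -0.0122, 0.0424]
eef_rot: [-0.038, 0.999, 0.0, 0.0]
ft_force: [-0.0, 0.9, 0.2]
width: 0.0319
grip_force: 8.0
```

```bash
python3 -m pendant '[[0,0,0.002,0],[0,0,0.002,0],[0,0,0,0],[0,0,0,0]]'
python3 -m pendant '[[0,0,0,0],[0,0,0,0],[0,0,0,0],[0,0,0,0],[0,0,0,0],[0,0,0,0]]' 0.6
```

```text
time: 17.02
ee_pos: [0.548, -0.0124, 0.038]
eef_rot: [-0.038, 0.999, 0.0, -0.0]
ft_force: [0.6, 0.9, -0.4]
width: 0.0318
grip_force: 8.0
time: 17.52
ee_pos: [0.5481, -0.0124, 0.0381]
eef_rot: [-0.038, 0.999, 0.0, 0.0]
ft_force: [-0.0, -0.1, 0.4]
width: 0.0516
grip_force: 0.0
```

```bash
python3 -m pendant '[[0,0,-0.02,0],[0,0,-0.03,0],[0,0,-0.035,0],[0,0,-0.035,0],[0,0,-0.035,0],[0,0,-0.035,0],[0,0,0,0]]'
python3 - <<'E'
from h import *
from bench import r
d=r.camera("wrist");a=d["img"][130:330,220:420,::-1];S=r.camera("scene");b=S["img"][60:260,200:400,::-1]
T=r.camera("top");c=T["img"][130:230,270:370,::-1]
cv2.imwrite("pics/mix.png",np.hstack([cv2.resize(x,(266,266)) for x in (a,b,c)]))
s=r.read_state();delta(s,box2w([.0255,.148,.17]),YAW)
m=blob(S["img"],(267,205,20,20),red);print("handle seen",np.argwhere(m)[:,::-1].mean(0),m.sum())
E
```

```text
time: 18.1
ee_pos: [0.5509, -0.0127, 0.2349]
eef_rot: [-0.037, 0.999, 0.001, 0.005]
ft_force: [0.8, 0.9, -0.4]
width: 0.0521
grip_force: 0.0
turn -1.571 shift now-axes [-0.0758  0.149   0.058 ] after turn [-0.1491 -0.0757  0.058 ] world [ 0.0644  0.1543 -0.0579]
handle seen [266.23404255 207.04255319] 94
```

View pics/mix.png

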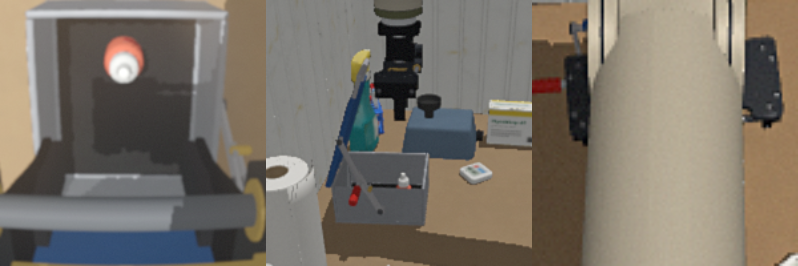

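The bottle stands upright in the box and the handle is still at its locked spot. Before gripping the handle I check the clearance to the paper roll.

```bash
python3 - <<'E'
from h import *
from bench import r
T=r.camera("top");S=r.camera("scene")
a=np.linspace(0,2*np.pi,60);cyl=np.array([[.055*np.cos(t),.055*np.sin(t),z] for t in a for z in (0,.228)])
def bb(d,p): q=proj(d,cyl+[p[0],p[1],0]);return np.r_[q.min(0),q.max(0)]
I=cv2.imread("pics/top0.png");hs=cv2.cvtColor(I,cv2.COLOR_BGR2HSV)
# top disc of the roll: bright low-saturation
m=((hs[...,1]<25)&(hs[...,2]>195)).astype(np.uint8)
n,l,st,c=cv2.connectedComponentsWithStats(m[95:170,200:270])
k=1+np.argmax(st[1:,4]);print("disc bbox",st[k]+[200,95,0,0,0])
for nm,d in(("top",T),("scene",S)):
    for o in r.outline_of("roll",nm)[:2]: print(nm,o["score"],o["bbox"])
f=lambda p:bb(T,p)-np.array([213,101,262,163])
s=least_squares(f,[.7,.24]);print(s.x,s.fun)
print(bb(S,s.x))
E
```

```text
disc bbox [211 101  38  38 871]
top 0.93 [237.8, 131.3, 49.8, 60.4]
scene 0.73 [212.6, 230.5, 58.7, 108.0]
[0.70299595 0.23425086] [-2.17353811 -0.23557665  2.6208057   0.19775714]
[183.72166791 174.83374516 248.74795532 282.47643462]
```

```bash
python3 -m pendant '[[0.03,0,0,0],[0.0,0.04,0,0],[0,0.04,0,0],[0,0.04,0,0],[0,0.04,0,0],[0,0.03,0,0],[0,0,0,0.118],[0,0,0,0.118]]' 0.42
python3 -m pendant '[[0,0,0,0.118],[0,0,0,0.118],[0,0,0,0.118],[0,0,0,0.118],[0,0,0,0.118],[0,0,0,0.118],[0,0,0,0.118],[0,0,0,0.118]]'
python3 -m pendant '[[0,0,0,0.118],[0,0,0,0.118],[0,0,0,0.118],[0,0,0,0.118],[0,0,0,0],[0,0,0,0]]'
python3 - <<'E'
from h import *
from bench import r
s=r.read_state();print(s["joint_positions"].round(2));delta(s,[.613,.132,.235],0)
d=r.camera("wrist")
for o in r.outline_of("knee_handle","wrist")[:2]: print(o["score"],o["bbox"])
m=red(cv2.cvtColor(d["img"],cv2.COLOR_RGB2HSV).astype(int)).astype(np.uint8)
n,l,st,c=cv2.connectedComponentsWithStats(m)
for k in range(1,n):
    if st[k,4]>60: print(st[k],c[k].round(1),fish(d,[c[k]],.122).round(4))
cv2.imwrite("pics/w4.png",d["img"][:,:,::-1])
E
```

```text
time: 19.12
ee_pos: [0.5029, 0.1771, 0.2269]
eef_rot: [0.081, 0.997, -0.001, -0.001]
ft_force: [-0.1, -0.1, 0.2]
width: 0.0366
grip_force: 0.0
time: 19.78
ee_pos: [0.5035, 0.1746, 0.2272]
eef_rot: [0.527, 0.85, -0.001, -0.0]
ft_force: [-1.2, 0.2, -0.2]
width: 0.0365
grip_force: 0.0
time: 20.28
ee_pos: [0.5036, 0.1747, 0.2274]
eef_rot: [0.708, 0.706, -0.001, -0.0]
ft_force: [-0.4, -0.1, 0.2]
width: 0.0367
grip_force: 0.0
[-0.92  0.13  0.56  1.74 -0.07  1.29 -0.35]
turn -0.002 shift now-axes [-0.0425  0.1095 -0.0076] after turn [-0.0427  0.1094 -0.0076] world [ 0.1094 -0.0427  0.0076]
0.69 [455.1, 267.9, 77.3, 117.7]
[319   3  17  13 114] [325.8  10.3] [[0.5148 0.3369 0.122 ]]
[420 211  19  40 615] [429.1 230.8] [[0.6141 0.1435 0.122 ]]
[335 304  17  16 148] [341.3 308.9] [[0.533  0.0563 0.122 ]]
```

The red handle is seen at (429,231), giving (0.614, 0.14), which agrees with the predicted locked pose.

```bash
python3 -m pendant '[[-0.022,0,0,0],[-0.02,0.01,0,0],[0,0.035,0,0],[0,0.035,0,0],[0,0.03,0,0],[0,0,0,0],[0,0,0,0]]'
python3 - <<'E'
from h import *
from bench import r
s=r.read_state();delta(s,[.614,.132,.113],0)
d=r.camera("wrist")
m=red(cv2.cvtColor(d["img"],cv2.COLOR_RGB2HSV).astype(int)).astype(np.uint8)
n,l,st,c=cv2.connectedComponentsWithStats(m)
for k in range(1,n):
    if st[k,4]>60: print(st[k],c[k].round(1),fish(d,[c[k]],.122).round(4))
cv2.imwrite("pics/w5.png",d["img"][:,:,::-1])
E
```

```text
time: 20.97
ee_pos: [0.6142, 0.1315, 0.2266]
eef_rot: [0.709, 0.705, -0.001, 0.0]
ft_force: [-0.3, 0.0, -0.2]
width: 0.0366
grip_force: 0.0
turn -0.005 shift now-axes [ 8.000e-04 -1.000e-04  1.136e-01] after turn [ 8.000e-04 -1.000e-04  1.136e-01] world [-0.0002  0.0005 -0.1136]
[239  72  16  19 120] [249.1  82.7] [[0.5627 0.2325 0.122 ]]
[304 166  21  56 929] [313.8 193.8] [[0.6153 0.137  0.122 ]]
```

View pics/w5.png

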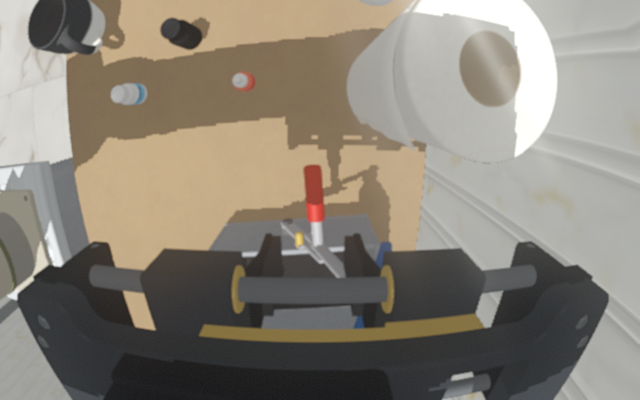

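The handle is at (314,194), straight in line with the jaw gap. I descend onto it.

```bash
python3 -m pendant '[[0.001,0.001,0.03,0],[0,0,0.03,0],[0,0,0.02,0],[0,0,0.015,0],[0,0,0.01,0],[0,0,0.008,0],[0,0,0,0],[0,0,0,0]]'
```

```text
time: 21.68
ee_pos: [0.6146, 0.1333, 0.1157]
eef_rot: [0.709, 0.705, 0.0, -0.0]
ft_force: [-0.6, 0.7, -0.0]
width: 0.0363
grip_force: 0.0
```

```bash
python3 -m pendant '[[0,0,0,0],[0,0,0,0],[0,0,0,0],[0,0,0,0],[0,0,0,0]]' 0 25
```

```text
time: 22.1
ee_pos: [0.6152, 0.1332, 0.1156]
eef_rot: [0.709, 0.705, 0.001, 0.0]
ft_force: [1.6, -0.5, 0.6]
width: 0.0157
grip_force: 24.6
```

```bash
python3 -m pendant '[[0,0.001,-0.003,0],[0,0.001,-0.003,0],[0,0.001,-0.003,0],[0,0.001,-0.002,0],[0,0,0,0],[0,0,0,0]]'
```

```text
time: 22.6
ee_pos: [0.6189, 0.1336, 0.1263]
eef_rot: [0.709, 0.705, 0.0, 0.0]
ft_force: [0.6, 2.8, -4.8]
width: 0.0154
grip_force: 24.9
```

```bash
python3 - <<'E'
import numpy as np
f=np.radians(np.arange(21,-96,-4.0));rho=np.interp(np.degrees(f),[-95,-60,-10,21],[.088,.092,.0965,.0965])
x=rho*np.sin(f);z=rho*np.cos(f)
print(np.c_[np.diff(x)*.075,np.diff(x),-np.diff(z)].round(4).tolist(),x[-1]-.005,z[-1]+.042)
E
```

```text
[[-0.0005, -0.0064, -0.0022], [-0.0005, -0.0065, -0.0017], [-0.0005, -0.0066, -0.0013], [-0.0005, -0.0067, -0.0008], [-0.0005, -0.0067, -0.0004], [-0.0005, -0.0067, 0.0001], [-0.0005, -0.0067, 0.0006], [-0.0005, -0.0066, 0.0011], [-0.0005, -0.0065, 0.0019], [-0.0005, -0.0063, 0.0023], [-0.0005, -0.0061, 0.0027], [-0.0004, -0.0059, 0.0031], [-0.0004, -0.0056, 0.0035], [-0.0004, -0.0053, 0.0039], [-0.0004, -0.005, 0.0042], [-0.0004, -0.0047, 0.0046], [-0.0003, -0.0044, 0.0049], [-0.0003, -0.004, 0.0051], [-0.0003, -0.0036, 0.0054], [-0.0002, -0.0032, 0.0056], [-0.0002, -0.0027, 0.0058], [-0.0002, -0.0023, 0.006], [-0.0001, -0.0018, 0.0061], [-0.0001, -0.0014, 0.0062], [-0.0001, -0.001, 0.0062], [-0.0, -0.0005, 0.0062], [-0.0, -0.0001, 0.0062], [0.0, 0.0003, 0.0062], [0.0001, 0.0008, 0.0061]] -0.09266513343207361 0.034330294638206076
```

```bash
python3 -m pendant '[[-0.0005,-0.006,-0.0022,0],[-0.0005,-0.0065,-0.0017,0],[-0.0005,-0.0066,-0.0013,0],[-0.0005,-0.0067,-0.0008,0],[0,0,0,0]]'
```

```text
time: 23.02
ee_pos: [0.5916, 0.1316, 0.1326]
eef_rot: [0.709, 0.705, 0.0, -0.001]
ft_force: [0.4, 4.1, -3.8]
width: 0.0155
grip_force: 24.8
```

The knee swings freely, so it is unlocked. I continue the arc.

```bash
python3 -m pendant '[[-0.0005,-0.0067,-0.0004,0],[-0.0005,-0.0067,0.0001,0],[-0.0005,-0.0067,0.0006,0],[-0.0005,-0.0066,0.0011,0],[-0.0005,-0.0065,0.0019,0],[-0.0005,-0.0063,0.0023,0],[-0.0005,-0.0061,0.0027,0],[-0.0004,-0.0059,0.0031,0]]'
```

```text
time: 23.68
ee_pos: [0.5408, 0.1277, 0.1205]
eef_rot: [0.709, 0.705, 0.0, 0.0]
ft_force: [2.9, 4.1, -2.6]
width: 0.0154
grip_force: 25.2
```

```bash
python3 -m pendant '[[-0.0004,-0.0056,0.0035,0],[-0.0004,-0.0053,0.0039,0],[-0.0004,-0.005,0.0042,0],[-0.0004,-0.0047,0.0046,0],[-0.0003,-0.0044,0.0049,0],[-0.0003,-0.004,0.0051,0],[-0.0003,-0.0036,0.0054,0],[0,0,0,0]]'
python3 - <<'E'
from h import *
from bench import r
s=r.read_state();q=R.from_euler('z',-YAW).apply(s["ee_pos"]-BX)-[-.005,0,.034];print(q,np.hypot(q[0],q[2]),np.degrees(np.arctan2(q[0],q[2])))
S=r.camera("scene");cv2.imwrite("pics/s6.png",cv2.resize(S["img"][60:260,200:400,::-1],(600,600)))
E
```

```text
time: 24.35
ee_pos: [0.5069, 0.1252, 0.0876]
eef_rot: [0.709, 0.705, -0.001, -0.001]
ft_force: [-0.0, 4.6, -5.1]
width: 0.0155
grip_force: 25.0
[-0.07587027  0.13912174  0.0535582 ] 0.09286968532588274 -54.781034259339734
```

```bash
python3 -m pendant '[[-0.0002,-0.0032,0.0056,0],[-0.0002,-0.0027,0.0058,0],[-0.0002,-0.0023,0.006,0],[-0.0001,-0.0018,0.0061,0],[-0.0001,-0.0014,0.0062,0],[0,0,0,0]]'
python3 - <<'E'
from h import *
from bench import r
s=r.read_state();q=R.from_euler('z',-YAW).apply(s["ee_pos"]-BX)-[-.005,0,.034];print(q,np.hypot(q[0],q[2]),np.degrees(np.arctan2(q[0],q[2])))
E
```

```text
time: 24.9
ee_pos: [0.4958, 0.1244, 0.0577]
eef_rot: [0.709, 0.705, -0.001, -0.001]
ft_force: [-1.5, 4.1, -4.6]
width: 0.0153
grip_force: 25.0
[-0.08704601  0.13922664  0.02372942] 0.09022246246559872 -74.75125047400819
```

```bash
python3 -m pendant '[[0,-0.001,0.0062,0],[0,-0.0005,0.0062,0],[0,0,0.006,0],[0,0,0.005,0],[0,0.0005,0.004,0],[0,0,0,0],[0,0,0,0]]'
python3 -m pendant '[[0,0.0005,0.003,0],[0,0,0.002,0],[0,0,0,0],[0,0,0,0]]'
```

```text
time: 25.48
ee_pos: [0.495, 0.1245, 0.031]
eef_rot: [0.709, 0.705, -0.001, -0.001]
ft_force: [-5.0, 3.2, -4.3]
width: 0.0156
grip_force: 25.0
time: 25.82
ee_pos: [0.4977, 0.1247, 0.0275]
eef_rot: [0.709, 0.705, 0.001, 0.0]
ft_force: [-1.5, 3.7, 4.7]
width: 0.0157
grip_force: 25.0
```

```bash
python3 -m pendant '[[0,0,0,0],[0,0,0,0],[0,0,0,0],[0,0,0,0],[0,0,0,0]]' 0.42
python3 -m pendant '[[0,0,-0.02,0],[0.01,0,-0.03,0],[0.02,0,-0.035,0],[0.03,0,-0.035,0],[0.04,0,-0.03,0],[0.04,0,0,0],[0.03,0,0,0],[0,0,0,0]]'
python3 -m pendant '[[0,0,0,0],[0,0,0,0],[0,0,0,0],[0,0,0,0],[0,0,0,0],[0,0,0,0],[0,0,0,0],[0,0,0,0]]'
python3 - <<'E'
from h import *
from bench import r
S=r.camera("scene");T=r.camera("top");A=cv2.imread("pics/top0.png")[:,:,::-1];B=cv2.imread("pics/scene0.png")[:,:,::-1]
m=blob(S["img"],(316,235,20,20),red);print("handle",np.argwhere(m)[:,::-1].mean(0),m.sum(),"was 314.8 236.3 / 92")
m=blob(T["img"],(322,175,45,50),blue).astype(np.uint8);c=max(cv2.findContours(m,0,2)[0],key=cv2.contourArea);print(cv2.approxPolyDP(c,6,True)[:,0].tolist(),"was 344,138 294,142 299,203 350,198")
m0=blob(B,(290,180,60,40),blue);m1=blob(S["img"],(290,180,60,40),blue);print("scene lid IoU",(m0&m1).sum()/(m0|m1).sum())
for t in ["black_bottle","white_bottle","timer","carton","cup","roll","wash","spray","rack"]:
    o=r.outline_of(t,"scene");print(t,np.round(o[0]["bbox"]) if o else None)
d=abs(T["img"].astype(int)-A).max(2)>50;n,l,st,cc=cv2.connectedComponentsWithStats(d.astype(np.uint8))
print([x.tolist() for x in st[1:] if x[4]>25])
d=abs(S["img"].astype(int)-B).max(2)>50;n,l,st,cc=cv2.connectedComponentsWithStats(d.astype(np.uint8))
print([x.tolist() for x in st[1:] if x[4]>25])
E
```

```text
time: 26.23
ee_pos: [0.4968, 0.1243, 0.0268]
eef_rot: [0.709, 0.705, -0.0, 0.0]
ft_force: [-0.1, 0.8, 0.3]
width: 0.0348
grip_force: 0.0
time: 26.9
ee_pos: [0.4959, 0.2928, 0.1685]
eef_rot: [0.706, 0.708, 0.001, -0.001]
ft_force: [-0.4, -0.1, -0.9]
width: 0.0363
grip_force: 0.0
time: 27.57
ee_pos: [0.4978, 0.2849, 0.1686]
eef_rot: [0.709, 0.705, 0.0, -0.0]
ft_force: [-0.1, 0.3, 0.2]
width: 0.0368
grip_force: 0.0
handle [315.54237288 237.47457627] 59 was 314.8 236.3 / 92
[[344, 138], [294, 142], [299, 203], [350, 198]] was 344,138 294,142 299,203 350,198
scene lid IoU 0.03333333333333333
black_bottle [322. 291.  17.  30.]
white_bottle [356. 274.  14.  23.]
timer [360. 192.  17.  18.]
carton [390. 152.  46.  37.]
cup [399. 307.  47.  59.]
roll [212. 232.  61. 105.]
wash [202. 277.  47.  95.]
spray [272. 137.  19.  70.]
rack None
[[127, 129, 138, 163, 4150], [197, 198, 9, 9, 46], [0, 202, 285, 198, 12370], [165, 265, 7, 25, 36], [317, 335, 22, 16, 74], [336, 369, 28, 31, 234]]
[[565, 0, 54, 145, 631], [591, 11, 7, 21, 32], [544, 13, 44, 108, 1816], [546, 27, 50, 115, 674], [280, 40, 48, 52, 1951], [507, 51, 7, 15, 59], [530, 73, 12, 5, 28], [272, 97, 6, 10, 43], [603, 98, 11, 23, 39], [248, 118, 104, 123, 4117], [314, 132, 9, 16, 92], [594, 133, 19, 10, 72], [574, 137, 10, 8, 42], [616, 137, 15, 9, 51], [552, 147, 15, 30, 91], [573, 148, 9, 6, 39], [304, 158, 11, 6, 35], [631, 163, 9, 8, 43], [541, 178, 13, 29, 56], [548, 198, 7, 12, 34], [271, 204, 23, 35, 261], [476, 208, 150, 192, 11909], [458, 215, 13, 12, 49], [486, 261, 8, 8, 43], [386, 266, 31, 16, 175], [259, 275, 10, 10, 57], [221, 279, 157, 60, 4815], [379, 281, 3, 14, 29], [394, 317, 32, 39, 535]]
```

```bash
python3 - <<'E'
from h import *
from bench import r
S=r.camera("scene")["img"];T=r.camera("top")["img"];A=cv2.imread("pics/top0.png")[:,:,::-1];B=cv2.imread("pics/scene0.png")[:,:,::-1]
for n,I,J,(a,b,c,d) in [("bar scene",S,B,(172,200,318,342)),("bar top",T,A,(196,222,305,346)),("stay scene",S,B,(195,245,288,330)),("stay top",T,A,(175,215,268,302))]:
    f=lambda x:cv2.Canny(np.ascontiguousarray(x),40,120)
    q=cv2.matchTemplate(f(I)[a-8:b+8,c-8:d+8],f(J)[a:b,c:d],cv2.TM_CCOEFF_NORMED);v=cv2.minMaxLoc(q);print(n,round(v[1],2),np.array(v[3])-8)
E
```

```text
bar scene 0.26 [0 0]
bar top 0.98 [0 0]
stay scene 0.37 [0 0]
stay top 0.95 [0 0]
```

```bash
python3 -c "
from bench import r
print(r.close_job())"
```

```text
the job is handed in; nothing more can be done
None
```

I stood the coral-red bottle upright in the box, freed the stay and let the lid down; the last top picture matches the starting one at the lid, bar and stay. I then handed the job in at about 28 s; no verdict came back, nothing showed the bottle once the lid was down, and the rack was not found in the final check.

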